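Close the split tube case, fit its nested lids, take off the outer lid

ROBOT

A 7-joint arm with a two-finger parallel gripper is mounted at the origin on the work surface. World frame = base frame: x ahead of the robot, y to its left, z up, the work surface at z = 0. Lengths are in m, angles in rad, forces in N, time in s.
With the tool pointing down it reaches from about 0.425 to 0.925 m from the base axis. Payload 6.8 kg.
Tool frame: the origin (TCP) lies where the fingers leave the gripper's body, on its centre line; the fingertips stand 73 mm ahead of it and the grasp point (between the pads) lies 54 mm ahead of it; z points along the fingers, y is the direction in which the jaws open and shut (so a half turn about z gives the same grasp; the last joint's range is limited). The gripper opens to 85 mm and grips with 20 to 120 N. Pads are 22 mm wide; open, the fingers measure 114 mm over their backs; the gripper's body (76 mm by 85 mm) begins 54 mm behind the grasp point. The pads swing forward as they close: fully open they stand 13 mm farther back than shut.
Start: joints at [-1.352, 0.477, 0.022, 1.555, -0.011, 1.109, -0.083], TCP at [0.217, 0.639, 0.304] pointing down, gripper open.
Joint ranges: [-2.96, 2.96], [-0.34, 2.1], [-1.41, 1.46], [0.24, 2.44], [-1.37, 4.51], [0.17, 1.92], [-2.96, 2.96]. Speed limits (rad/s): [2.39, 2.39, 3.14, 3.14, 3.14, 3.14, 3.14].

INTERFACE

Orientations are given as a rotation vector (axis times angle).
In Python, from bench import r gives the robot as it stands.
- The arm moves only by the shell command python3 -m handwheel 'ROWS' [FORCE]. ROWS is JSON, a list that holds one entry, the list of rows, each a list of 7 numbers: the shift along the world's x, y, z in m, then the turn, a rotation vector about the world's x, y, z in rad, then the finger opening in m, from 0 to 0.0854. A call has 1 to 10 rows; each row shifts and turns the commanded pose from where the row before left it; what a row does not reach is not made up. A row lasts 1/12 s, in which the tool goes at most 41.7 mm and 7.16 degrees, less where a joint would pass 70% of its speed; a pose out of reach is approached as far as the arm can. A call is refused whole if a number of a shift passes 0.0417 or a number of a turn 0.125, either way. A call with a gripper value outside its range is refused whole. The fingers move at their own pace and stop on an object; FORCE is the grip in N (left out, the last holds). Time passes only in rows, so rows that do not move let the fingers close. It gives the time, the measured TCP pose, the force and the opening at its end, in the units of the state.
- r.get_obs(): the state, without advancing time (a new reading comes with each control period).
- r.grab_frame(name): name is "side" or "top" or "wrist"; returns (picture, depth): 384x512x3 uint8, red, green, blue; 384x512 float32, m along the optical axis (not along the pixel's ray), 0 where there is no reading.
- r.get_calibration(name): a dict with "vertical_fov" (degrees; the focal length in pixels is half the picture's height over the tangent of half this angle, whatever the lens; pixels are square), "cx", "cy" (the principal point, pixels), "k1" (the pictures are not rectified: a ray, as slopes to the right and down, at radius r is drawn at 1 + k1 r^2 times it, then the intrinsics apply), "R" (3x3) and "t" (3): a world point X has camera coordinates R X + t; the wrist camera has in their place "T_tool_cam" (4x4, takes a point from camera to tool coordinates, whose origin is the TCP and whose axes are the flange's). Camera axes: x right, y down, z forward; pixel columns grow to the right and rows downward; lengths in m; the calibration is good to about 2 mm. A picture is of the moment at which its call begins: read the wrist's pose just before it. get_calibration takes no time and is no camera call.
- r.hand_in(): hands the job in, once; it reports no verdict.
Trained networks look in the newest picture that a camera, given by its name, has taken for a name from the list of things; names that differ only in an ending like _2 or _b are one class to them, and where a whole thing is asked for, a point or a joint stands for the part that bears it (a point fixed in the world has none). Each returns a list of dicts, best first, with "p" (0 to 1); they miss things now and then, are a little off and sometimes report something else, mostly with a low value. They report only what shows in the picture. A call takes as long as a camera call. They do not tell look-alikes from the thing itself.
- r.masks_of(label, camera): "pixels" (384x512 bool, what is visible of it) and "at" ([column, row] in pixels, amid what is visible of it).
The state is a dict: "clock": time; "joints": joint angles; "qvel": joint speeds; "tau": joint torques, N m; "tcp_pos": TCP position; "orientation": TCP orientation; "contact_force": force on the tool from outside, world axes, zero at the start; "moment": the same for the moment, N m; "grip_width": finger opening in m.
Only numpy, scipy, OpenCV 4.12 (cv2) and the standard library are available. Lean on these libraries where they do the work, as an engineer would, in place of code of your own. Each camera call takes 0.05 s, during which the arm holds its last target.

TASK

Swing the open half of the split case shut around the extension tube until its edges meet, then carry the nested pair of lids together, by the inner lid's knob, and lower it (do not drop it) until the inner lid sits fully home in the mouth of the case. Then take hold of the outer lid and lift it straight off alone, with the inner lid left seated and the case shut, and finish while holding the outer lid level in the gripper, about 10 cm above where it sat. Leave the other things on the tray where they are.

Things in the scene. Friction and masses are not known exactly. Their poses are not given: they have to be found in the camera images.
- case: Upright split case, aluminium, on a round black foot 92 mm wide, 6 mm thick, fixed to the tray board. Origin: centre of the foot's underside, on the case axis, 10 mm above the table; z up. Shut, it is a tube of outer radius 38, inner radius 31, rim 62 mm above the origin. The fixed half is the -y half; the free edges meet at +x. A loose extension tube stands inside, top 22 mm below the rim: no handling.
- case_hinge (a point): the swinging half's vertical hinge axis, at x = -42 mm, y = 0 of the case's frame, at rim height (62 mm above the case's origin); fixed to the case, axes as the case's.
- case_shell (a joint): angle of the swinging half (the +y half) about the vertical hinge: 0 = shut, edges meeting (hard stop), positive = swung open, counter-clockwise seen from above, up to 1.3 rad. It stays where it is left; about 1 to 2 N at the tab moves it.
- shell_tab (a point): grip point on the swinging half's tab, a black upright plate standing radially out of the shell: 10 mm thick, 28 mm out, 40 mm high, top level with the rim, 20 mm above this point. Shut, this point is 54 mm from the case axis, 25 degrees counter-clockwise from the case's +x, and the plate runs along that radius; it turns with the shell. Push its face clockwise, or pinch it from above.
- case_mouth (a point): centre of the case's mouth (62 mm diameter when shut), on the axis at rim height; z up, axes as the case's.
- inner_lid_center (a point): inner lid, black plastic, 80 g; on its axis (z up), 33 mm above its underside. From below: plug 57 mm diameter, 14 high, foot chamfered (enters the mouth); flange 72 diameter, 4 thick (rests on the rim); boss 40 diameter, 5 high; upright round knob 18 diameter to 66 above the underside. At the start the plug stands on the tray board. Fully home, this point is 19 mm above case_mouth.
- lid_knob (a point): top centre of the inner lid's knob (18 mm diameter), 33 mm above inner_lid_center. The knob stands up through the outer lid, its top 28 mm clear above it; lifted by the knob, the inner lid carries the outer lid along.
- outer_lid_center (a point): outer lid, grey plastic round ribbed collar, 57 mm diameter, 20 mm high, 50 g, with a 24 mm hole round the inner lid's knob; this point is on its axis (z up), half-way up. It lies loose on the inner lid's flange, round the boss; nested, this point is 5 mm below inner_lid_center. Grip it across its diameter.
- cap_a: lens cap, black plastic disc 52 dia x 9 mm, lying loose on the tray; origin at the centre of its underside. Not to be disturbed.
- cap_b: lens cap, white plastic disc 62 dia x 10 mm, lying loose on the tray; origin at the centre of its underside. Not to be disturbed.
- cap_c: lens cap, clear plastic disc 44 dia x 8 mm, lying loose on the tray; origin at the centre of its underside. Not to be disturbed.
- cap_d: lens cap, grey plastic disc 68 dia x 11 mm, lying loose on the tray; origin at the centre of its underside. Not to be disturbed.
- grip_ring: black silicone lens grip ring, 72 outer dia, 60 inner, 12 high mm, lying loose on the tray; origin at the centre of its underside. Not to be disturbed.
- shoe: aluminium cold-shoe mount, 22 x 22 x 17 mm, lying loose on the tray; origin at the centre of its underside. Not to be disturbed.
- prism: small glass prism, 30 x 28 x 18 mm, lying loose on the tray; origin at the centre of its underside. Not to be disturbed.
Mind the look-alikes: they are no part of the job. What is shaped like the part that bears inner_lid_center but turquoise is not meant.

How it is judged:
By the outcome, as a careful person would: the job done as asked, in the order asked, and still so for the second after the job is handed in, while the arm keeps its last pose, push and grip.
It also fails if it takes over 72 s, if anything falls off the work surface, if the arm or the gripper's body presses on something with over 40 N, if the wrist force passes 120 N, or if a joint passes its speed limit or range.

## Working session

There is one attempt and no reset: what is moved stays moved. The work goes in short steps, Python scripts to look and compute and a shell command to move; the robot and the scene stay as the last step left them, time stands still between calls to the robot, and variables do not carry over. Pictures are saved under pics/ and viewed, and the job is handed in when it is done.

```bash
ls; mkdir -p pics; cat > h.py <<'E'
from bench import r
import numpy as np, cv2
from scipy.spatial.transform import Rotation as Ro
def cal(n):
    c=r.get_calibration(n); f=192/np.tan(np.radians(c['vertical_fov'])/2)
    return c,f
def pose(c,o=None):
    if 'R' in c: R=np.array(c['R']);t=np.array(c['t']);return R.T,-R.T@t
    o=o or r.get_obs(); T=np.array(c['T_tool_cam']); Rt=Ro.from_rotvec(o['orientation']).as_matrix()
    return Rt@T[:3,:3], Rt@T[:3,3]+np.array(o['tcp_pos'])
def rays(n,uv):
    c,f=cal(n); K=np.array([[f,0,c['cx']],[0,f,c['cy']],[0,0,1.]])
    p=cv2.undistortPoints(np.array(uv,float).reshape(-1,1,2),K,np.array([c['k1'],0,0,0,0.])).reshape(-1,2)
    return np.c_[p,np.ones(len(p))]
def world(n,uv,d,o=None):
    c,f=cal(n); R,t=pose(c,o); return (rays(n,uv)*np.array(d).reshape(-1,1))@R.T+t
def onz(n,uv,z,o=None):
    c,f=cal(n); R,t=pose(c,o); w=rays(n,uv)@R.T; s=(z-t[2])/w[:,2]; return w*s[:,None]+t
def proj(n,X,o=None):
    c,f=cal(n); R,t=pose(c,o); p=(np.array(X).reshape(-1,3)-t)@R; s=p[:,:2]/p[:,2:]
    s=s*(1+c['k1']*(s**2).sum(1,keepdims=True)); return s*f+[c['cx'],c['cy']]
def snap(n,name):
    im,d=r.grab_frame(n); cv2.imwrite(f'pics/{name}.png',im[:,:,::-1]); np.save(f'pics/{name}.npy',d); return im,d
E
python3 - <<'E'
from h import *
for n in['side','top','wrist']: snap(n,n+'0'); print(n,cal(n))
print(r.get_obs())
E
```

```text
pics
side ({'vertical_fov': 57.525390598197134, 'cx': 258.175247281038, 'cy': 195.07252867875346, 'k1': 0.026150550483664912, 'R': array([[ 0.96107137, -0.27563422, -0.019173  ],
       [-0.21714468, -0.71057778, -0.66927379],
       [ 0.17085085,  0.64738319, -0.74276847]]), 't': array([-0.5037894 ,  0.10368929,  1.03925378])}, np.float64(349.78597414869785))
top ({'vertical_fov': 53.89449111388052, 'cx': 252.37624178241236, 'cy': 189.03640533666012, 'k1': 0.023870441709780872, 'R': array([[ 6.80424869e-05, -9.99683620e-01, -2.51526477e-02],
       [-9.92205099e-01,  3.06692048e-03, -1.24577830e-01],
       [ 1.24615557e-01,  2.49650618e-02, -9.91890976e-01]]), 't': array([-0.04593864,  0.50933974,  1.03754669])}, np.float64(377.6804872252466))
wrist ({'vertical_fov': 65.57542813774944, 'cx': 253.2130872262334, 'cy': 194.4706729269544, 'k1': -0.07178283369300946, 'T_tool_cam': array([[ 4.07898974e-04, -9.51435272e-01, -3.07848593e-01,
         7.66218225e-02],
       [ 9.99999912e-01,  4.17349737e-04,  3.51396031e-05,
         1.55074229e-03],
       [ 9.50474713e-05, -3.07848580e-0
[... 172 characters left out ...]
k': 0.15, 'joints': array([-1.35213049,  0.4776432 ,  0.02236981,  1.55620576, -0.01149494,
        1.10931311, -0.08307281]), 'qvel': array([-8.17921888e-04, -1.04274320e-03,  8.13209830e-05, -3.34379022e-03,
        1.17976394e-03,  6.09673082e-04,  4.23250859e-04]), 'tau': array([ 3.25761161e-03, -5.96924329e+01,  1.61028352e+00, -2.81487644e+01,
        1.26443681e-02,  6.60100894e-03,  3.90664457e-05]), 'tcp_pos': array([0.21656249, 0.63894545, 0.30313517]), 'orientation': array([-5.10941046e-01, -3.09964450e+00,  2.25564256e-03]), 'contact_force': array([ 0.38221817,  0.93482014, -0.8622383 ]), 'moment': array([-0.0216873 ,  0.0042245 , -0.01610268]), 'grip_width': 0.08539535627791904}
```

View pics/side0.png

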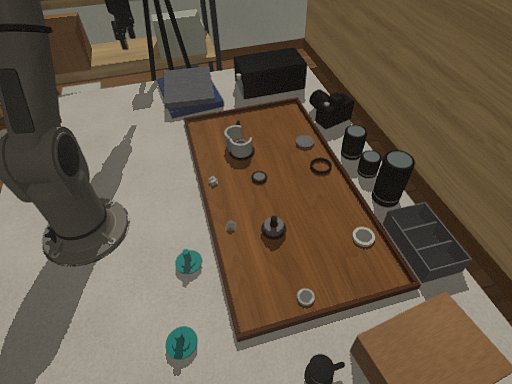

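View pics/top0.png

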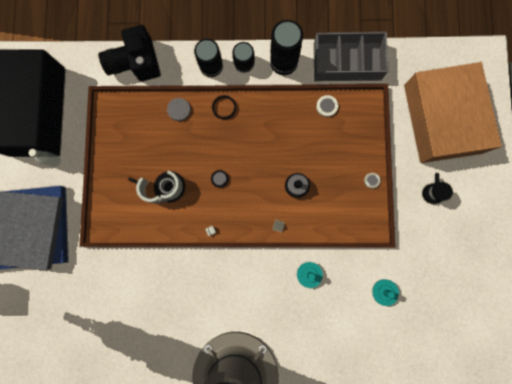

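View pics/wrist0.png

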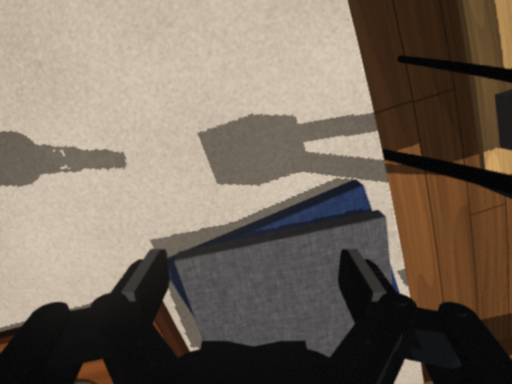

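The top view shows the case at (165,187), its swinging half open to the left with the tab at (133,181). The grey/black lid pair is at (298,185). Turquoise look-alikes are at (311,275) and (386,293), and a black knobbed object stands off the tray at (437,190). Next I'll zoom in and measure.

```bash
python3 - <<'E'
from h import *
im,d=r.grab_frame('top')
a=cv2.resize(im[150:230,100:220],None,fx=3.3,fy=3.3,interpolation=2);b=cv2.resize(im[150:230,250:370],None,fx=3.3,fy=3.3,interpolation=2)
cv2.imwrite('pics/crop1.png',np.hstack([a,b])[:,:,::-1])
for l in['case','case_shell','shell_tab','inner_lid_center','outer_lid_center','lid_knob','cap_a','cap_b','grip_ring','shoe','prism']:
    for q in r.masks_of(l,'top')[:3]:
        m=q['pixels']; u,v=map(int,q['at'])
        ys,xs=np.nonzero(m); w=world('top',np.c_[xs,ys],d[ys,xs])
        print(l,round(q['p'],2),q['at'],m.sum(),world('top',[q['at']],[d[v,u]]).round(4)[0],'med',np.median(w,0).round(3),'zmax',np.percentile(w[:,2],97).round(3))
E
```

```text
case 0.83 [166.4, 190.0] 959 [0.5093 0.2019 0.0148] med [0.513 0.203 0.035] zmax 0.075
case_shell 0.54 [142.7, 189.1] 296 [0.5087 0.2619 0.0422] med [0.504 0.26  0.067] zmax 0.076
case_shell 0.18 [179.8, 105.4] 403 [0.7597 0.1675 0.0211] med [0.749 0.17  0.022] zmax 0.026
shell_tab 0.83 [142.2, 187.7] 269 [0.5119 0.2617 0.0477] med [0.505 0.26  0.069] zmax 0.075
inner_lid_center 0.73 [383.2, 291.1] 573 [ 0.2296 -0.4017  0.0269] med [ 0.23  -0.405  0.02 ] zmax 0.067
inner_lid_center 0.72 [279.6, 226.2] 74 [ 0.4047 -0.1228  0.0275] med [ 0.405 -0.119  0.021] zmax 0.028
inner_lid_center 0.66 [307.6, 274.2] 517 [ 0.274  -0.1978  0.0326] med [ 0.271 -0.202  0.02 ] zmax 0.067
outer_lid_center 0.66 [296.9, 187.3] 291 [ 0.5113 -0.1706  0.0508] med [ 0.515 -0.171  0.048] zmax 0.052
lid_knob 0.89 [384.5, 289.4] 590 [ 0.2333 -0.4074  0.0205] med [ 0.228 -0.405  0.02 ] zmax 0.067
lid_knob 0.58 [309.5, 276.0] 539 [ 0.2726 -0.1987  0.0666] med [ 0.273 -0.201  0.02 ] zmax 0.067
lid_knob 0.19 [211.7, 233.4] 61 [0.3847 0.0683 0.0214] med [0.391 0.073 0.023] zmax 0.031
cap_a 0.77 [182.4, 105.3] 422 [0
[... 164 characters left out ...]
04.6] 329 [ 0.7585 -0.2519  0.0207] med [ 0.757 -0.262  0.021] zmax 0.025
cap_b 0.77 [182.4, 105.3] 422 [0.7595 0.1596 0.0221] med [0.749 0.17  0.022] zmax 0.026
cap_b 0.75 [220.8, 176.9] 251 [0.5462 0.0445 0.0197] med [0.54  0.049 0.02 ] zmax 0.023
cap_b 0.61 [322.7, 104.6] 329 [ 0.7585 -0.2519  0.0207] med [ 0.757 -0.262  0.021] zmax 0.025
grip_ring 0.45 [231.1, 100.3] 213 [0.7765 0.0168 0.0145] med [0.756 0.033 0.021] zmax 0.026
shoe 0.56 [210.1, 231.2] 84 [0.3909 0.0725 0.0244] med [0.39  0.073 0.022] zmax 0.03
shoe 0.32 [166.9, 189.3] 931 [0.5107 0.1993 0.0198] med [0.512 0.201 0.03 ] zmax 0.075
prism 0.49 [280.4, 227.5] 92 [ 0.4011 -0.1252  0.0246] med [ 0.405 -0.118  0.02 ] zmax 0.028
```

View pics/crop1.png

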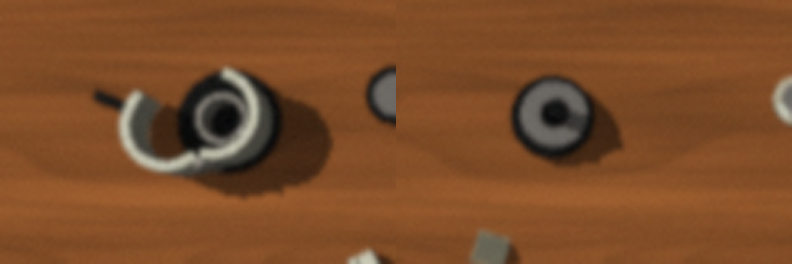

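Choice: the nested pair on the tray at (298,185). It has a black flange and knob under a grey collar, and its heights match (collar top at z≈0.05). The other candidates, turquoise at (308,274) and (383,291) and the off-tray black object at (437,190), don't fit. I'll move the wrist camera over the case for a precise look.

```bash
python3 -m handwheel '[[[0.022,-0.033,0,0,0,0,0.085],[0.022,-0.033,0,0,0,0,0.085],[0.022,-0.033,0,0,0,0,0.085],[0.022,-0.033,0,0,0,0,0.085],[0.022,-0.033,0,0,0,0,0.085],[0.022,-0.033,0,0,0,0,0.085],[0.022,-0.033,0,0,0,0,0.085],[0.022,-0.033,0,0,0,0,0.085],[0.022,-0.033,0,0,0,0,0.085],[0.022,-0.033,0,0,0,0,0.085]]]' 20
python3 -m handwheel '[[[0.022,-0.03,-0.012,0,0,0,0],[0.022,-0.03,-0.012,0,0,0,0],[0.02,-0.02,-0.012,0,0,0,0],[0,0,-0.012,0,0,0,0],[0,0,0,0,0,0,0],[0,0,0,0,0,0,0]]]'
python3 - <<'E'
from h import *
o=r.get_obs();print(o['tcp_pos'],o['orientation'],o['clock'],o['grip_width'])
snap('wrist','w1')
E
```

```text
clock: 1.58
tcp_pos: [0.4375, 0.3075, 0.3043]
orientation: [0.511, 3.099, 0.001]
contact_force: [1.5, 1.8, -0.1]
grip_width: 0.0849
clock: 2.08
tcp_pos: [0.5002, 0.2295, 0.2556]
orientation: [-0.511, -3.098, 0.001]
contact_force: [-0.7, 0.2, 0.8]
grip_width: 0.012
[0.50024564 0.22950296 0.25561918] [-5.10824045e-01 -3.09847828e+00  8.02087815e-04] 2.0833 0.012048892548118624
```

View pics/w1.png

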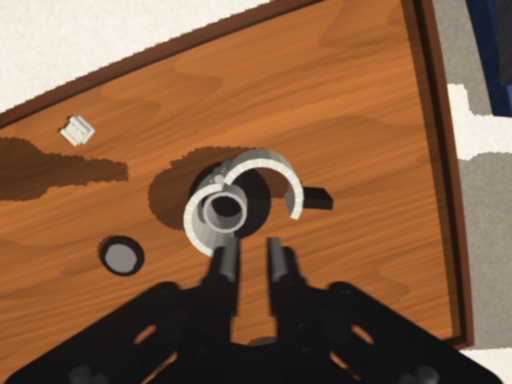

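```bash
cat > fit.py <<'E'
from h import *
from scipy.optimize import minimize
def fit(im,d,cam,x0,o=None):
    ys,xs=np.nonzero((d>0)); w=world(cam,np.c_[xs,ys],d[ys,xs],o)
    br=im[ys,xs].min(1)
    k=(abs(w[:,2]-0.072)<0.006)&(np.hypot(w[:,0]-.51,w[:,1]-.22)<.12)&(br>110)
    P=w[k][:,:2]; print(cam,len(P),'z',np.median(w[k][:,2]))
    return P
def model(p,P):
    hx,hy,yw,th=p
    def loc(a):
        D=P-[hx,hy]; x=D[:,0]*np.cos(a)+D[:,1]*np.sin(a)-.042; y=-D[:,0]*np.sin(a)+D[:,1]*np.cos(a); return x,y
    def band(x,y,s):
        yy=y*s; q=np.where(yy<0,0,1)  # wrong half penalised
        rr=np.hypot(x,y); e=abs(rr-.0345)
        e=np.where(yy>-.001,e,np.hypot(abs(abs(x)-.0345),y)); return e
    x,y=loc(yw); a=band(x,y,-1); x,y=loc(yw+th); b=band(x,y,1)
    e=np.minimum(a,b); return np.mean(np.minimum(e,.012)**2)
def solve(P):
    best=None
    c=P.mean(0)
    for yw in np.arange(-.8,.6,.2):
      for th in np.arange(0,1.3,.2):
        for dx in (-.02,0):
          s=minimize(model,[c[0]+dx-.02,c[1],yw,th],args=(P,),method='Nelder-Mead',options=dict(initial_simplex=np.array([[c[0]+dx-.02,c[1],yw,th]]*5)+np.vstack([np.zeros(4),np.diag([.02,.02,.2,.2])]),xatol=1e-5,fatol=1e-10,maxiter=800))
          if best is None or s.fun<best.fun: best=s
    return best
def rep(p):
    hx,hy,yw,th=p; C=np.array([hx,hy])+.042*np.array([np.cos(yw),np.sin(yw)])
    def tab(t,rad=.054):
        a=yw+t; cc=np.array([hx,hy])+.042*np.array([np.cos(a),np.sin(a)]); b=a+np.radians(25); return cc+rad*np.array([np.cos(b),np.sin(b)])
    return C,tab
E
python3 - <<'E'
from fit import *
o=r.get_obs()
for cam in('wrist','top'):
    im,d=r.grab_frame(cam); P=fit(im,d,cam,None,o); s=solve(P); C,tab=rep(s.x)
    print(cam,s.x.round(4),s.fun**.5,'C',C.round(4),'tab',tab(s.x[3]).round(4),'shut',tab(0).round(4))
    if cam=='wrist':
        v=im.copy()
        for X in ([*C,.072],[*tab(s.x[3]),.072],[*s.x[:2],.072]):
            u=proj('wrist',X,o)[0].round().astype(int); cv2.circle(v,tuple(u),2,(255,0,0),-1)
        cv2.imwrite('pics/w1f.png',cv2.resize(v[120:280,120:380],None,fx=3,fy=3)[:,:,::-1])
im,d=r.grab_frame('top')
ys,xs=np.mgrid[165:205,280:318]; w=world('top',np.c_[xs.ravel(),ys.ravel()],d[ys,xs].ravel())
for lo,hi in((.02,.035),(.043,.053),(.07,.082)):
    k=(w[:,2]>lo)&(w[:,2]<hi); q=w[k]; print(lo,k.sum(),q.mean(0).round(4),q.min(0).round(4),q.max(0).round(4))
E
```

```text
wrist 2074 z 0.07235246930546554
wrist [ 0.4807  0.2053 -0.2282  0.9639] 0.0025115736249268716 C [0.5216 0.1958] tab [0.5328 0.2832] shut [0.5745 0.2069]
top 185 z 0.07241230482169758
top [ 0.4773  0.2041 -0.2465  0.9754] 0.0023059325420698375 C [0.518  0.1938] tab [0.5299 0.2817] shut [0.5711 0.204 ]
0.02 186 [ 0.5159 -0.1705  0.0284] [ 0.4837 -0.2075  0.023 ] [ 0.5556 -0.1388  0.0349]
0.043 256 [ 0.5191 -0.1726  0.0482] [ 0.4927 -0.1994  0.0436] [ 0.5466 -0.1461  0.0529]
0.07 34 [ 0.5193 -0.173   0.0761] [ 0.5116 -0.1796  0.0732] [ 0.528  -0.1658  0.0796]
```

View pics/w1f.png

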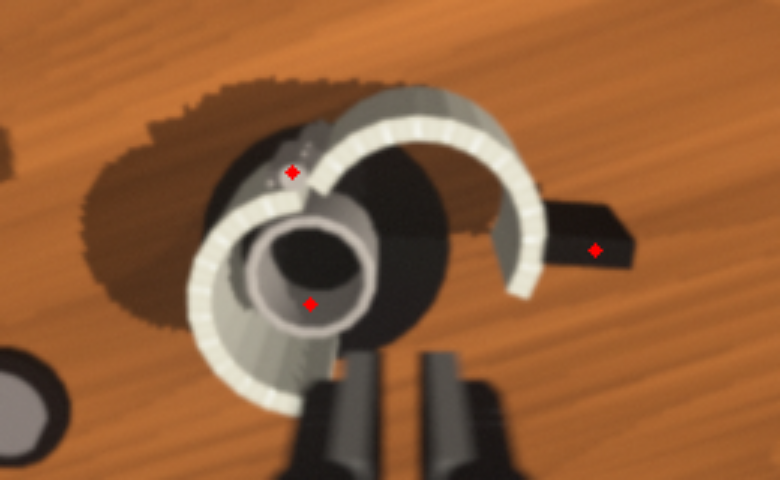

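The fit sits well on the picture, with the hinge, axis and tab dots where they belong. Wrist and top agree to about 3.5 mm, and the shell is open about 0.97 rad. Next I'll straddle the tab with the jaws across the plate, which needs a turn of about +1.5 rad.

```bash
python3 -m handwheel '[[[0.003,0.005,0,0,0,0.12,0.035],[0.003,0.005,0,0,0,0.12,0.035],[0.003,0.005,0,0,0,0.12,0.035],[0.003,0.005,0,0,0,0.12,0.035],[0.003,0.005,0,0,0,0.12,0.035],[0.003,0.005,0,0,0,0.12,0.035],[0.003,0.005,0,0,0,0.12,0.035],[0.003,0.005,0,0,0,0.12,0.035],[0.003,0.005,0,0,0,0.12,0.035],[0.003,0.005,0,0,0,0.12,0.035]]]'
python3 -m handwheel '[[[0.001,0.003,-0.02,0,0,0.12,0.035],[0,0,-0.02,0,0,0.12,0.035],[0,0,-0.02,0,0,0.06,0.035],[0,0,0,0,0,0,0.035],[0,0,0,0,0,0,0.035]]]'
python3 - <<'E'
from fit import *
o=r.get_obs();print(o['tcp_pos'],o['orientation'],o['clock'],o['grip_width'],o['joints'].round(2))
R=Ro.from_rotvec(o['orientation']).as_matrix();print('yaw y',np.degrees(np.arctan2(R[1,1],R[0,1])),R[:,2])
im,d=snap('wrist','w2')
P=fit(im,d,'wrist',None,o); s=solve(P); C,tab=rep(s.x)
print(s.x.round(4),s.fun**.5,'C',C.round(4),'tab',tab(s.x[3]).round(4),'shut',tab(0).round(4))
E
```

```text
clock: 3.12
tcp_pos: [0.5305, 0.2805, 0.2567]
orientation: [-1.339, 2.841, 0.0]
contact_force: [-0.6, -0.1, -0.4]
grip_width: 0.0352
clock: 3.53
tcp_pos: [0.5311, 0.2826, 0.1958]
orientation: [1.737, -2.616, -0.0]
contact_force: [0.5, -0.8, 0.8]
grip_width: 0.0351
[0.53106153 0.28262545 0.19579576] [ 1.73660072e+00 -2.61613179e+00 -4.36112491e-04] 3.5333 0.035117752343780444 [-0.51  0.48 -0.11  1.82  0.07  0.84  2.09]
yaw y 157.1527570479888 [-1.43705000e-03 -6.20518288e-04 -9.99998775e-01]
wrist 3955 z 0.0722713091790203
[ 0.4818  0.2049 -0.2323  0.9752] 0.0020218084893346517 C [0.5227 0.1953] tab [0.5334 0.2832] shut [0.5756 0.2062]
```

View pics/w2.png

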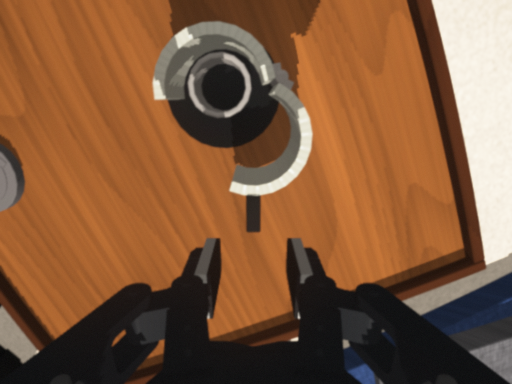

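The wrist view shows the tab (253,213) centred between the fingers, and both wrist fits agree. I'll lower over it.

```bash
python3 -m handwheel '[[[0.001,0,-0.03,0,0,0,0.035],[0,0,-0.03,0,0,0,0.035],[0,0,-0.02,0,0,0,0.035],[0,0,-0.006,0,0,0,0.03],[0,0,0,0,0,0,0.025],[0,0,0,0,0,0,0.025]]]'
python3 - <<'E'
import numpy as np
H=np.array([.4815,.205]);yw=-.231
def tab(t):
    a=yw+t;c=H+.042*np.array([np.cos(a),np.sin(a)]);b=a+np.radians(25);return c+.054*np.array([np.cos(b),np.sin(b)])
p=tab(.97);print(p)
for t in np.arange(.97,-.06,-.097):
    q=tab(t-.097);print(round(t-.097,3),(q-p).round(4),q.round(4));p=q
E
```

```text
clock: 4.08
tcp_pos: [0.5336, 0.283, 0.1116]
orientation: [-1.737, 2.615, -0.0]
contact_force: [0.5, -0.1, 0.2]
grip_width: 0.0252
[0.53334675 0.28312123]
0.873 [ 0.0073 -0.0054] [0.5407 0.2777]
0.776 [ 0.0068 -0.0061] [0.5474 0.2717]
0.679 [ 0.0061 -0.0067] [0.5536 0.265 ]
0.582 [ 0.0055 -0.0073] [0.559  0.2577]
0.485 [ 0.0047 -0.0078] [0.5638 0.2499]
0.388 [ 0.004  -0.0082] [0.5678 0.2418]
0.291 [ 0.0032 -0.0085] [0.5709 0.2332]
0.194 [ 0.0023 -0.0088] [0.5732 0.2244]
0.097 [ 0.0015 -0.009 ] [0.5747 0.2155]
0.0 [ 0.0006 -0.0091] [0.5753 0.2064]
-0.097 [-0.0003 -0.0091] [0.5749 0.1973]
```

```bash
python3 -m handwheel '[[[0.007,-0.005,-0.001,0,0,-0.097,0.02],[0.007,-0.006,0,0,0,-0.097,0.02],[0.006,-0.007,0,0,0,-0.097,0.02],[0.006,-0.007,0,0,0,-0.097,0.02],[0.005,-0.008,0,0,0,-0.097,0.02],[0.004,-0.008,0,0,0,-0.097,0.02],[0.003,-0.0085,0,0,0,-0.097,0.02],[0.002,-0.009,0,0,0,-0.097,0.02],[0.0015,-0.009,0,0,0,-0.097,0.02],[0,0,0,0,0,0,0.02]]]'
python3 - <<'E'
from fit import *
o=r.get_obs();print(o['tcp_pos'],o['orientation'],o['contact_force'],o['grip_width'])
im,d=snap('wrist','w3')
P=fit(im,d,'wrist',None,o); s=solve(P); C,tab=rep(s.x)
print(s.x.round(4),s.fun**.5,'C',C.round(4),'tab',tab(s.x[3]).round(4))
E
```

```text
clock: 4.92
tcp_pos: [0.5758, 0.2138, 0.1113]
orientation: [-0.46, 3.104, 0.001]
contact_force: [-0.2, -0.4, 0.4]
grip_width: 0.0199
[0.57579786 0.21381039 0.11128124] [-4.60475915e-01  3.10402165e+00  7.22925014e-04] [-0.17108072 -0.43928739  0.37146632] 0.019898408079727255
wrist 13521 z 0.07219833625943195
[ 0.48    0.2017 -0.1459  0.1067] 0.0027571902516930983 C [0.5215 0.1956] tab [0.5718 0.221 ]
```

View pics/w3.png

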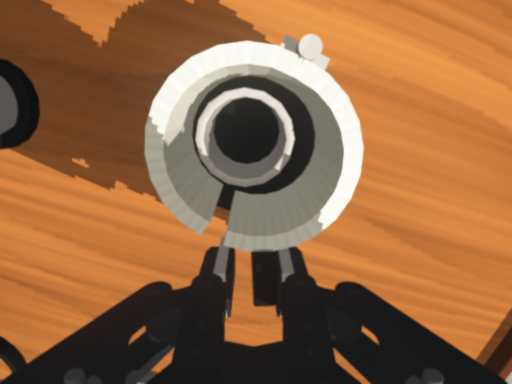

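The view shows the tab between the fingers and a small gap left at (222,210). I'll push on gently to the stop while watching the force.

```bash
python3 -m handwheel '[[[0,-0.005,0,0,0,-0.05,0.02],[0,-0.004,0,0,0,-0.05,0.02],[0,-0.0015,0,0,0,0,0.02],[0,0,0,0,0,0,0.02]]]'
python3 -m handwheel '[[[0,-0.0015,0,0,0,0,0.02],[0,0,0,0,0,0,0.02]]]'
python3 -m handwheel '[[[0,-0.0015,0,0,0,0,0.02],[0,0,0,0,0,0,0.02]]]'
python3 - <<'E'
from fit import *
snap('wrist','w4')
E
```

```text
clock: 5.3
tcp_pos: [0.5748, 0.2051, 0.1101]
orientation: [-0.319, 3.123, 0.002]
contact_force: [-0.7, 0.4, -0.2]
grip_width: 0.0198
clock: 5.47
tcp_pos: [0.5744, 0.2033, 0.1093]
orientation: [-0.317, 3.125, 0.001]
contact_force: [0.7, 0.3, 0.2]
grip_width: 0.0198
clock: 5.63
tcp_pos: [0.5742, 0.2013, 0.109]
orientation: [-0.315, 3.126, 0.0]
contact_force: [0.8, 0.8, 1.2]
grip_width: 0.0202
```

View pics/w4.png

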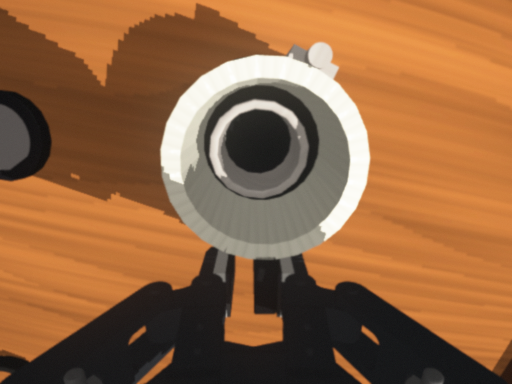

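It looks shut. I'll push a little further to feel the stop.

```bash
python3 -m handwheel '[[[0,-0.0015,0,0,0,0,0.02],[0,0,0,0,0,0,0.02]]]'
python3 -m handwheel '[[[0,-0.0015,0,0,0,0,0.02],[0,0,0,0,0,0,0.02]]]'
python3 - <<'E'
from fit import *
im,d=snap('wrist','w5'); cv2.imwrite('pics/w5c.png',cv2.resize(im[40:290,140:400],None,fx=2.3,fy=2.3,interpolation=2)[:,:,::-1])
E
```

```text
clock: 5.85
tcp_pos: [0.5741, 0.2002, 0.1089]
orientation: [-0.314, 3.126, 0.001]
contact_force: [-0.0, 2.6, 0.9]
grip_width: 0.0196
clock: 6.02
tcp_pos: [0.5741, 0.2, 0.1089]
orientation: [-0.316, 3.125, 0.003]
contact_force: [0.6, 4.5, -0.7]
grip_width: 0.0198
```

View pics/w5c.png

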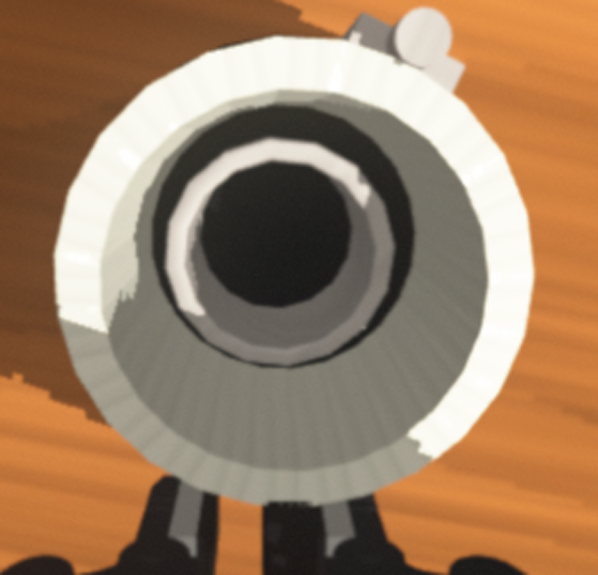

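The stop is felt: 4.5 N with the tool stalled at y=0.200, and the ring is continuous. I'll back off, rise, and measure the mouth.

```bash
python3 -m handwheel '[[[0,0.002,0,0,0,0,0.03],[0,0,0,0,0,0,0.035],[0,0,0.025,0,0,0,0.035],[0,0,0.04,0,0,0,0.035],[-0.01,0,0.04,0,0,0,0.07],[-0.02,0,0.03,0,0,0,0.07],[-0.025,0,0,0,0,0,0.07],[0,0,0,0,0,0,0.07],[0,0,0,0,0,0,0.07]]]'
python3 - <<'E'
from fit import *
from scipy.optimize import least_squares
o=r.get_obs();print(o['tcp_pos'],o['orientation'],o['contact_force'],o['grip_width'])
for cam in('wrist','top'):
    im,d=snap(cam,cam+'6'); P=fit(im,d,cam,None,o)
    f=lambda p:np.hypot(*(P-p[:2]).T)-p[2]
    s=least_squares(f,[.522,.195,.0345],loss='soft_l1',f_scale=.003);print(cam,s.x.round(4),np.std(f(s.x)))
    c=s.x; ph=np.sort(np.degrees(np.arctan2(P[:,1]-c[1],P[:,0]-c[0]))); print('max angular gap',np.diff(ph).max())
E
```

```text
clock: 6.82
tcp_pos: [0.5182, 0.1997, 0.2442]
orientation: [0.314, -3.125, 0.0]
contact_force: [0.1, -0.5, 0.3]
grip_width: 0.0702
[0.51819626 0.1997284  0.24422315] [ 3.14435331e-01 -3.12546879e+00  2.05306435e-04] [ 0.11749761 -0.48848851  0.31040361] 0.07017620459744056
wrist 2332 z 0.07237583700359833
wrist [0.5216 0.1954 0.0348] 0.0025911232876726096
max angular gap 1.2762435055967423
top 156 z 0.07200112354866961
top [0.5178 0.1938 0.0347] 0.0023906326319845894
max angular gap 61.364294046550185
```

View pics/wrist6.png

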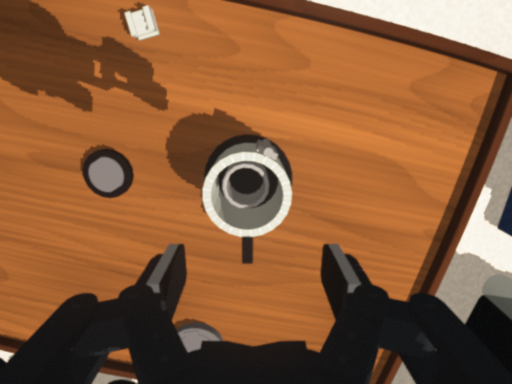

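The case is shut: the ring is whole and the tab points at (247,250). Wrist estimate of the axis is (0.5217, 0.1954). On to the lids in the same orientation.

```bash
python3 -m handwheel '[[[0,-0.037,0,0,0,0,0.05],[0,-0.037,0,0,0,0,0.05],[0,-0.037,0,0,0,0,0.05],[0,-0.037,0,0,0,0,0.05],[0,-0.037,0,0,0,0,0.05],[0,-0.037,0,0,0,0,0.05],[0,-0.037,0,0,0,0,0.05],[0,-0.037,0,0,0,0,0.05],[0,-0.037,0,0,0,0,0.05],[0,-0.037,0,0,0,0,0.05]]]'
python3 -m handwheel '[[[0,0,0,0,0,0,0.05],[0,0,0,0,0,0,0.05],[0,0,0,0,0,0,0.05]]]'
cat > lid.py <<'E'
from fit import *
from scipy.optimize import least_squares
def lid(name,base):
    o=r.get_obs();print(o['tcp_pos'],o['orientation'],o['contact_force'],o['grip_width'],o['joints'].round(2))
    im,d=snap('wrist',name)
    ys,xs=np.nonzero(d>0); w=world('wrist',np.c_[xs,ys],d[ys,xs],o); 
    for nm,z,rad in(('flange',base+.018,.036),('collar',base+.038,.0285),('knob',base+.066,.009)):
        k=(abs(w[:,2]-z)<.004)&(np.hypot(w[:,0]-.52,w[:,1]+.172)<.06); q=w[k]
        h=cv2.minEnclosingCircle(q[:,:2].astype(np.float32)*1000); print(nm,k.sum(),q.mean(0).round(4),h)
E
python3 -c "
from lid import *
lid('w7',.01)"
```

```text
clock: 7.75
tcp_pos: [0.5191, -0.1724, 0.2431]
orientation: [0.312, -3.125, 0.001]
contact_force: [0.9, -0.2, 0.9]
grip_width: 0.0501
clock: 8.0
tcp_pos: [0.5193, -0.1699, 0.2431]
orientation: [0.312, -3.125, -0.0]
contact_force: [0.0, 0.6, 0.1]
grip_width: 0.0502
[ 0.51927648 -0.16993649  0.24307725] [ 3.12197940e-01 -3.12458488e+00 -3.68898911e-04] [0.01298458 0.58861729 0.12754383] 0.05019788642030447 [-0.06  0.35  0.32  1.94 -0.14  0.88  2.11]
flange 1135 [ 0.5118 -0.1744  0.0284] ((524.2169799804688, -172.35400390625), 36.25785446166992)
collar 2136 [ 0.5215 -0.173   0.0482] ((524.1393432617188, -172.3903350830078), 28.61846160888672)
knob 344 [ 0.5234 -0.1726  0.0761] ((524.0140991210938, -172.42312622070312), 8.95678424835205)
```

View pics/w7.png

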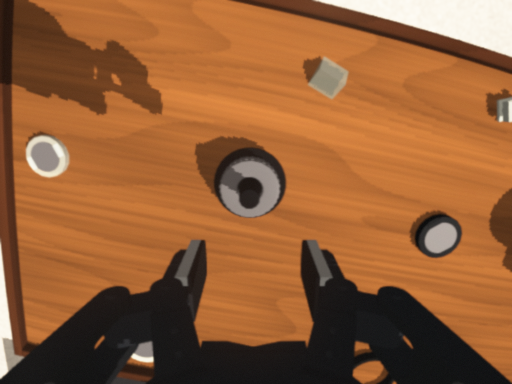

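The view shows the pair at (250,182), with flange, collar and knob concentric at wrist (0.524, -0.1724) and radii 36/28.6/9.0 matching the description. Descending to the knob.

```bash
python3 -m handwheel '[[[0.003,-0.002,-0.03,0,0,0,0.05],[0,0,-0.04,0,0,0,0.05],[0,0,-0.03,0,0,0,0.05],[0,0,-0.017,0,0,0,0.045],[0,0,0,0,0,0,0.045],[0,0,0,0,0,0,0.045]]]'
python3 - <<'E'
from h import *
snap('wrist','w8');snap('side','s8')
E
```

```text
clock: 8.55
tcp_pos: [0.5221, -0.1703, 0.1263]
orientation: [0.317, -3.123, -0.001]
contact_force: [-0.1, 0.5, 1.5]
grip_width: 0.0452
```

View pics/w8.png

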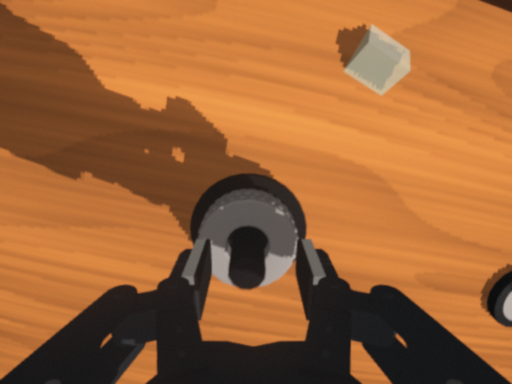

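The knob (248,255) is centred to about 2 mm. Small trim, then grip.

```bash
python3 -m handwheel '[[[0,-0.002,-0.002,0,0,0,0.045],[0,0,0,0,0,0,0.03],[0,0,0,0,0,0,0.02],[0,0,0,0,0,0,0.01],[0,0,0,0,0,0,0.01],[0,0,0,0,0,0,0.01]]]' 50
python3 -c "
from h import *
o=r.get_obs();print(o['grip_width'],o['contact_force'],o['moment']);snap('wrist','w9')"
```

```text
clock: 9.15
tcp_pos: [0.5226, -0.1738, 0.1258]
orientation: [-0.314, 3.125, -0.0]
contact_force: [-1.0, 0.4, 6.7]
grip_width: 0.0161
0.016075914708760977 [-0.95838658  0.35894234  6.68398311] [ 0.12494402  0.26970389 -0.00778659]
```

View pics/w9.png

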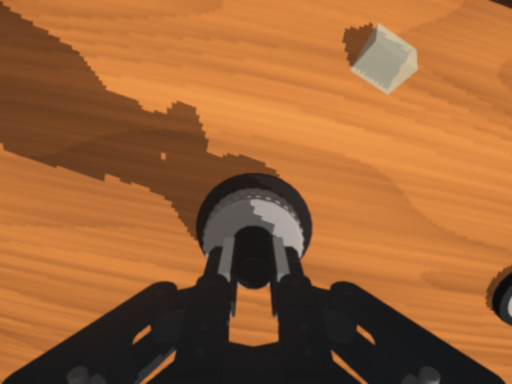

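There's 6.7 N upward, so the swung-forward tips are likely touching the collar top. I'll re-grip a few mm higher.

```bash
python3 -m handwheel '[[[0,0,0,0,0,0,0.024],[0,0,0.005,0,0,0,0.024],[0,0,0,0,0,0,0.024],[0,0,0,0,0,0,0.01],[0,0,0,0,0,0,0.01],[0,0,0,0,0,0,0.01],[0,0,0,0,0,0,0.01]]]' 50

```

```text
clock: 9.78
tcp_pos: [0.5224, -0.1737, 0.1305]
orientation: [-0.314, 3.125, 0.0]
contact_force: [-0.7, 1.0, 6.0]
grip_width: 0.0162
```

The same 6 N remains, so it comes from the pads swinging forward against the knob, not from the collar. Lifting.

```bash
python3 -m handwheel '[[[0,0,0.006,0,0,0,0.01],[0,0,0.012,0,0,0,0.01],[0,0,0.02,0,0,0,0.01],[0,0,0.025,0,0,0,0.01],[0,0,0.025,0,0,0,0.01],[0,0,0.02,0,0,0,0.01],[0,0,0,0,0,0,0.01],[0,0,0,0,0,0,0.01]]]'
python3 -c "
from h import *
o=r.get_obs();print(o['grip_width'],o['contact_force'],o['moment']);snap('wrist','w10');snap('side','s10')"
```

```text
clock: 10.45
tcp_pos: [0.5227, -0.1739, 0.2395]
orientation: [-0.314, 3.123, -0.001]
contact_force: [-0.5, -0.3, -2.0]
grip_width: 0.0159
0.01587837400682746 [-0.48458513 -0.33233104 -2.03822632] [ 0.02086696  0.04301604 -0.02262724]
```

View pics/w10.png

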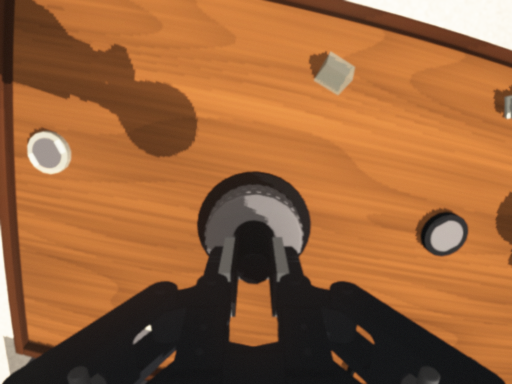

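View pics/s10.png

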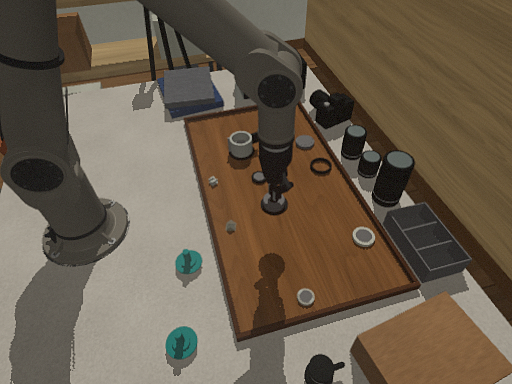

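Both lids are in hand and hanging level. I'll measure the lid-to-TCP offset with the same camera.

```bash
python3 - <<'E'
from fit import *
o=r.get_obs(); t=np.array(o['tcp_pos']); d=np.load('pics/w10.npy')
im,d=r.grab_frame('wrist')
ys,xs=np.nonzero((d>0)&(d<.28)); w=world('wrist',np.c_[xs,ys],d[ys,xs],o)-t
for lo,hi in((-.12,-.1),(-.1,-.09),(-.09,-.075)):
    k=(w[:,2]>lo)&(w[:,2]<hi)&(np.hypot(w[:,0],w[:,1])<.05); print(lo,k.sum(),np.median(w[k][:,2]))
# flange: top expected tcp-.0545-.048=-.1025 ; fit outer edge circle r=36
k=(w[:,2]>-.107)&(w[:,2]<-.098)&(np.hypot(w[:,0],w[:,1])<.05);q=w[k]
A=np.c_[q[:,:2],np.ones(len(q))]; s=np.linalg.lstsq(A,q[:,2],rcond=None)[0]; print('flange tilt',s)
ang=np.arctan2(q[:,1],q[:,0]); E=[]
for a in np.arange(-np.pi,np.pi,.1):
    m=(ang>a)&(ang<a+.1)
    if m.sum()>5: j=np.argmax(np.hypot(*q[m][:,:2].T)); E.append(q[m][j,:2])
E=np.array(E); f=lambda p:np.hypot(*(E-p).T)-.036
from scipy.optimize import least_squares
z=least_squares(f,[0,0],loss='soft_l1',f_scale=.001); print('offset lid-tcp',z.x.round(4),len(E),np.abs(f(z.x)).max(),'target tcp',(np.array([.5217,.1954])-z.x).round(4),t)
E
```

```text
-0.12 2187 -0.10209141243814218
-0.1 546 -0.09508076448044091
-0.09 3938 -0.08224110744041133
flange tilt [ 0.00511214  0.00297931 -0.10197605]
offset lid-tcp [0.0015 0.0009] 44 0.0006558746187015629 target tcp [0.5202 0.1945] [ 0.52155101 -0.17344582  0.23740838]
```

```bash
python3 -m handwheel '[[[0,0.02,0,0,0,0,0.01],[0,0.037,0,0,0,0,0.01],[0,0.037,0,0,0,0,0.01],[0,0.037,0,0,0,0,0.01],[0,0.037,0,0,0,0,0.01],[0,0.037,0,0,0,0,0.01],[0,0.037,0,0,0,0,0.01],[0,0.037,0,0,0,0,0.01],[0,0.037,0,0,0,0,0.01],[0,0.037,0,0,0,0,0.01]]]'
python3 -m handwheel '[[[-0.001,0.013,0,0,0,0,0.01],[0,0.002,0,0,0,0,0.01],[0,0,0,0,0,0,0.01],[0,0,0,0,0,0,0.01],[0,0,0,0,0,0,0.01]]]'
python3 - <<'E'
from fit import *
o=r.get_obs(); t=np.array(o['tcp_pos']);print(t,o['contact_force'],o['orientation'])
im,d=snap('wrist','w11');snap('side','s11');snap('top','t11')
E
```

```text
clock: 11.43
tcp_pos: [0.5213, 0.1808, 0.2367]
orientation: [0.314, -3.124, 0.001]
contact_force: [-0.3, 0.3, -1.4]
grip_width: 0.0159
clock: 11.85
tcp_pos: [0.5213, 0.192, 0.2375]
orientation: [0.309, -3.125, 0.002]
contact_force: [-0.2, -0.6, -1.2]
grip_width: 0.0159
[0.52128861 0.19203322 0.23747309] [-0.15998256 -0.56096687 -1.17542466] [ 3.09192500e-01 -3.12540021e+00  1.95127029e-03]
```

View pics/w11.png

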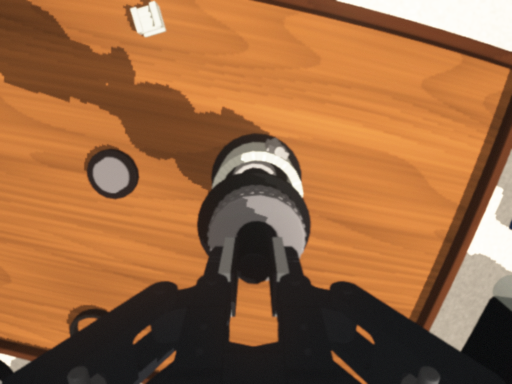

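View pics/s11.png

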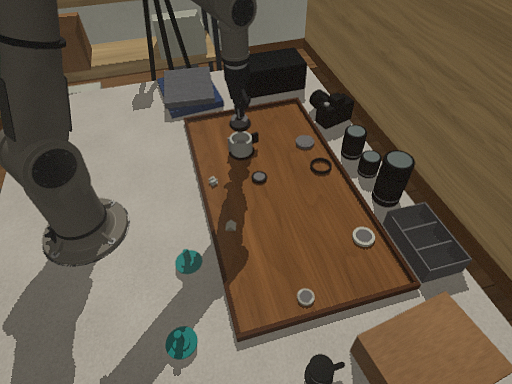

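The lid hangs just behind and above the mouth, as expected. I'll trim and lower to just above the rim.

```bash
python3 -m handwheel '[[[-0.001,0.0025,-0.01,0,0,0,0.01],[0,0,-0.01,0,0,0,0.01],[0,0,-0.01,0,0,0,0.01],[0,0,-0.007,0,0,0,0.01],[0,0,0,0,0,0,0.01],[0,0,0,0,0,0,0.01]]]'
python3 - <<'E'
from fit import *
o=r.get_obs(); t=np.array(o['tcp_pos']);print(t,o['contact_force'],o['orientation'])
im,d=snap('wrist','w12')
im,d=r.grab_frame('side');cv2.imwrite('pics/s12.png',cv2.resize(im[90:180,190:290],None,fx=6,fy=6,interpolation=2)[:,:,::-1])
ims,ds=im,d
# lid flange & case rim outline in side view relative: project expected
for nm,X in(('lid axis flange top',[.5217,.1954,t[2]-.102]),('rim centre',[.5217,.1954,.072])): print(nm,proj('side',X))
im,d=r.grab_frame('wrist')
ys,xs=np.nonzero((d>0)&(d<.4)); w=world('wrist',np.c_[xs,ys],d[ys,xs],o)
from scipy.optimize import least_squares
for nm,z,R,c0 in(('flange',t[2]-.102,.036,t[:2]),('rim',.072,.038,[.5217,.1954])):
    k=(abs(w[:,2]-z)<.003)&(np.hypot(*(w[:,:2]-c0).T)<.045); q=w[k][:,:2]-c0; ang=np.arctan2(q[:,1],q[:,0]);E=[]
    for a in np.arange(-np.pi,np.pi,.1):
        m=(ang>a)&(ang<a+.1)
        if m.sum()>3: E.append(q[m][np.argmax(np.hypot(*q[m].T))])
    E=np.array(E); f=lambda p:np.hypot(*(E-p).T)-R
    s=least_squares(f,[0,0],loss='soft_l1',f_scale=.001);print(nm,len(E),(s.x+c0).round(4),np.abs(f(s.x)).mean())
E
```

```text
clock: 12.5
tcp_pos: [0.5198, 0.1966, 0.2001]
orientation: [0.314, -3.124, 0.001]
contact_force: [0.1, -1.6, -1.2]
grip_width: 0.016
[0.51983886 0.19657606 0.20005425] [ 0.10304541 -1.56199863 -1.18253444] [ 3.13765156e-01 -3.12432263e+00  1.15652803e-03]
lid axis flange top [[240.95575209 131.66878328]]
rim centre [[241.38138593 137.78079767]]
flange 42 [0.5213 0.1974] 0.0001276390437212837
rim 28 [0.521 0.195] 0.0008773968163845585
```

View pics/s12.png

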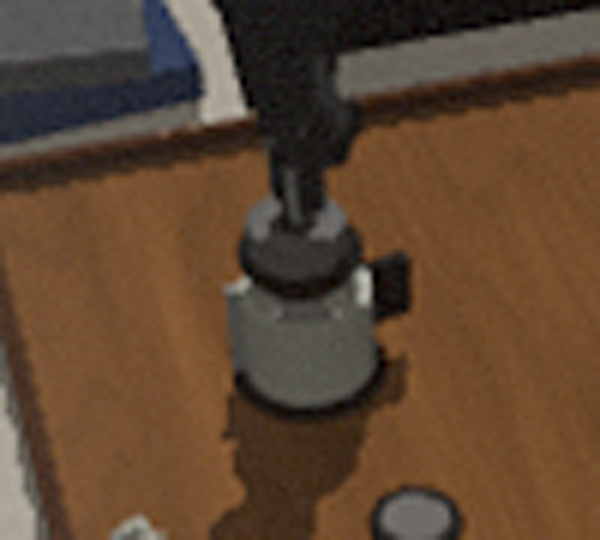

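View pics/w12.png

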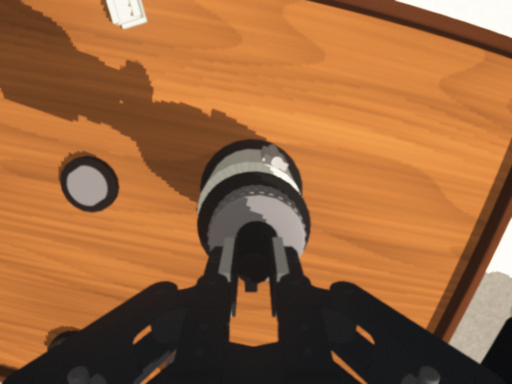

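The lid is about 2 mm too far in +y. I'll trim by -0.002 and lower slowly.

```bash
python3 -m handwheel '[[[0,-0.002,0,0,0,0,0.01],[0,0,0,0,0,0,0.01],[0,0,-0.003,0,0,0,0.01],[0,0,-0.003,0,0,0,0.01],[0,0,0,0,0,0,0.01]]]'
python3 -m handwheel '[[[0,0,-0.003,0,0,0,0.01],[0,0,-0.003,0,0,0,0.01],[0,0,0,0,0,0,0.01]]]'
```

```text
clock: 13.07
tcp_pos: [0.5198, 0.1947, 0.1943]
orientation: [0.314, -3.125, 0.0]
contact_force: [0.6, -0.0, -0.9]
grip_width: 0.0158
clock: 13.32
tcp_pos: [0.5198, 0.1947, 0.1882]
orientation: [0.314, -3.125, 0.001]
contact_force: [-0.7, -0.1, -0.7]
grip_width: 0.016
```

```bash
python3 -m handwheel '[[[0,0,-0.003,0,0,0,0.01],[0,0,-0.003,0,0,0,0.01],[0,0,0,0,0,0,0.01]]]'
python3 -m handwheel '[[[0,0,-0.0015,0,0,0,0.01],[0,0,-0.0015,0,0,0,0.01],[0,0,0,0,0,0,0.01]]]'
python3 -m handwheel '[[[0,0,-0.001,0,0,0,0.01],[0,0,-0.001,0,0,0,0.01],[0,0,0,0,0,0,0.01]]]'
```

```text
clock: 13.57
tcp_pos: [0.5199, 0.1947, 0.1822]
orientation: [0.314, -3.125, 0.001]
contact_force: [-0.6, -0.1, -1.9]
grip_width: 0.0159
clock: 13.82
tcp_pos: [0.5201, 0.1948, 0.1797]
orientation: [0.314, -3.126, 0.0]
contact_force: [-0.2, -0.0, -2.0]
grip_width: 0.0156
clock: 14.07
tcp_pos: [0.5203, 0.195, 0.1784]
orientation: [-0.314, 3.126, 0.001]
contact_force: [-2.1, 0.5, 4.0]
grip_width: 0.0154
```

```bash
python3 -m handwheel '[[[0,0,-0.001,0,0,0,0.01],[0,0,0,0,0,0,0.01]]]'
python3 - <<'E'
from h import *
snap('wrist','w13');im,d=r.grab_frame('side');cv2.imwrite('pics/s13.png',cv2.resize(im[90:180,190:290],None,fx=6,fy=6,interpolation=2)[:,:,::-1])
E
```

```text
clock: 14.23
tcp_pos: [0.5203, 0.195, 0.1783]
orientation: [-0.314, 3.126, 0.001]
contact_force: [-5.1, -1.7, 12.9]
grip_width: 0.016
```

View pics/s13.png

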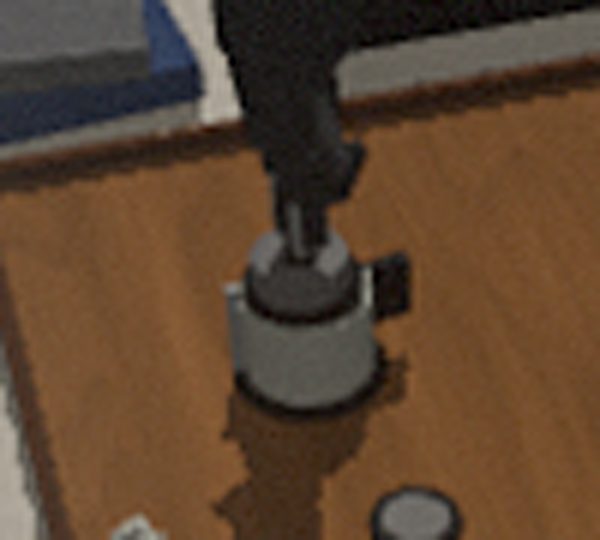

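View pics/w13.png

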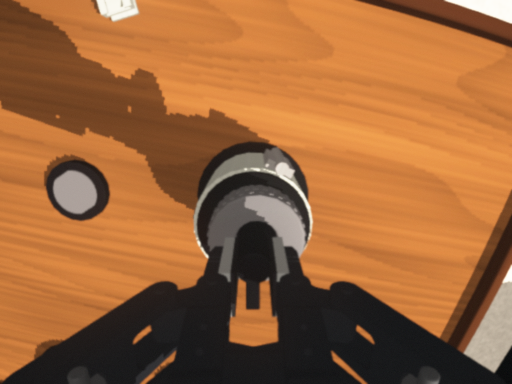

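The flange sits within the rim ring with 13 N of seating force at the expected height. I'll ease off, release, and rise to check.

```bash
python3 -m handwheel '[[[0,0,0.001,0,0,0,0.01],[0,0,0,0,0,0,0.022],[0,0,0,0,0,0,0.03],[0,0,0,0,0,0,0.045],[0,0,0.03,0,0,0,0.06],[0,0,0.04,0,0,0,0.075],[0,0,0.01,0,0,0,0.075],[0,0,0,0,0,0,0.075],[0,0,0,0,0,0,0.075]]]'
cat > chk.py <<'E'
from fit import *
from scipy.optimize import least_squares
import sys
o=r.get_obs(); t=np.array(o['tcp_pos']);print(t,o['contact_force'],o['grip_width'])
im,d=snap('wrist',sys.argv[1])
ys,xs=np.nonzero((d>0)&(d<.4)); w=world('wrist',np.c_[xs,ys],d[ys,xs],o); c0=np.array([.5217,.1954])
for nm,z,R in(('knob',.124,.009),('collar',.096,.0285),('flange',.076,.036),('rim',.072,.038)):
    k=(abs(w[:,2]-z)<.0035)&(np.hypot(*(w[:,:2]-c0).T)<R+.007)
    if k.sum()<20: print(nm,k.sum()); continue
    q=w[k][:,:2]-c0; pl=np.linalg.lstsq(np.c_[q,np.ones(len(q))],w[k][:,2],rcond=None)[0]
    ang=np.arctan2(q[:,1],q[:,0]);E=[]
    for a in np.arange(-np.pi,np.pi,.1):
        m=(ang>a)&(ang<a+.1)
        if m.sum()>3: E.append(q[m][np.argmax(np.hypot(*q[m].T))])
    E=np.array(E); f=lambda p:np.hypot(*(E-p).T)-R
    s=least_squares(f,[0,0],loss='soft_l1',f_scale=.001);print(nm,k.sum(),len(E),(s.x+c0).round(4),np.abs(f(s.x)).mean().round(4),'z',np.median(w[k][:,2]).round(4),'plane',pl.round(4))
E
python3 chk.py w14
```

```text
clock: 15.08
tcp_pos: [0.5204, 0.195, 0.2583]
orientation: [-0.314, 3.124, 0.001]
contact_force: [-0.2, 0.8, -0.2]
grip_width: 0.0753
[0.52041342 0.19495465 0.25834611] [-0.17533124  0.83951699 -0.22399898] 0.07532138222550944
knob 445 63 [0.5217 0.1959] 0.0006 z 0.1243 plane [0.0554 0.0072 0.1242]
collar 2637 63 [0.5205 0.1974] 0.0006 z 0.0962 plane [0.0065 0.0005 0.0962]
flange 1602 62 [0.5218 0.1953] 0.0021 z 0.0762 plane [0.0021 0.0005 0.0759]
rim 739 51 [0.5223 0.1954] 0.0009 z 0.0727 plane [-0.0069  0.0031  0.0729]
```

View pics/w14.png

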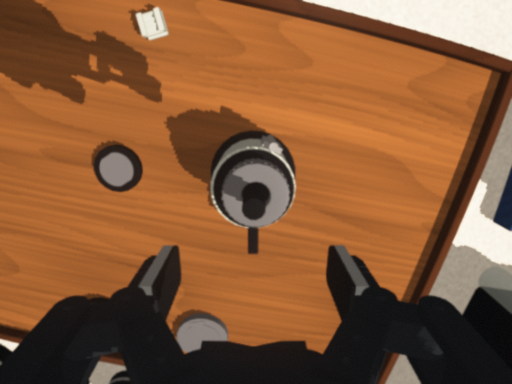

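The inner lid is fully home: knob top z=0.1243 (expected 0.124), flange top 0.0762 (expected 0.076), level, case ring intact. Now I'll straddle the collar.

```bash
python3 -m handwheel '[[[-0.0015,0.0015,-0.03,0,0,0,0.076],[0,0,-0.035,0,0,0,0.076],[0,0,-0.025,0,0,0,0.076],[0,0,-0.015,0,0,0,0.076],[0,0,-0.005,0,0,0,0.076],[0,0,0,0,0,0,0.076],[0,0,0,0,0,0,0.076]]]'
python3 chk.py w15
python3 - <<'E'
from h import *
im,d=r.grab_frame('side');cv2.imwrite('pics/s15.png',cv2.resize(im[90:180,190:290],None,fx=6,fy=6,interpolation=2)[:,:,::-1])
E
```

```text
clock: 15.72
tcp_pos: [0.5187, 0.1962, 0.1477]
orientation: [0.314, -3.125, 0.001]
contact_force: [0.5, -0.5, 0.3]
grip_width: 0.0763
[0.51866927 0.19616579 0.1476966 ] [ 0.52176068 -0.46937837  0.34930177] 0.07626661236763492
knob 1505 63 [0.5216 0.1959] 0.0003 z 0.1242 plane [0.0692 0.0099 0.1241]
collar 6960 55 [0.5203 0.1971] 0.0005 z 0.0963 plane [0.0123 0.0004 0.0962]
flange 3641 42 [0.5199 0.1944] 0.0014 z 0.0762 plane [0.0177 0.0058 0.0763]
rim 1644 42 [0.5219 0.195 ] 0.0007 z 0.0726 plane [0.0082 0.0112 0.0731]
```

View pics/w15.png

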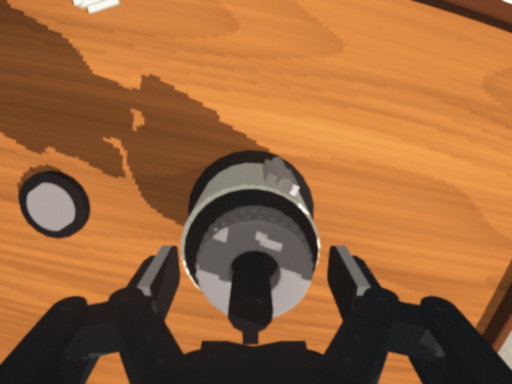

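View pics/s15.png

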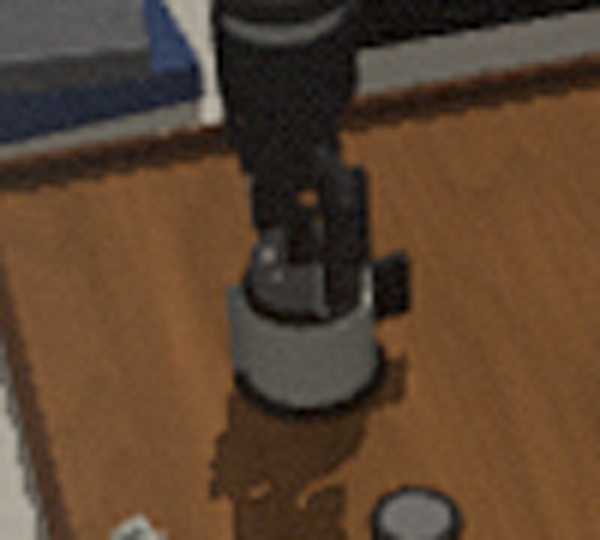

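```bash
python3 - <<'E'
from h import *
d=np.load('pics/w15.npy'); o=r.get_obs()
ys,xs=np.mgrid[235:330,120:400]; w=world('wrist',np.c_[xs.ravel(),ys.ravel()],d[ys,xs].ravel(),o)
t=np.array(o['tcp_pos']);R=Ro.from_rotvec(o['orientation']).as_matrix(); q=(w-t)@R
for s in(1,-1):
    k=(q[:,1]*s>.036)&(q[:,1]*s<.06)&(abs(q[:,0])<.013)&(q[:,2]>.02)&(q[:,2]<.075); print(s,k.sum(),np.percentile(q[k][:,2],[50,90,99,100]).round(4),'inner',(q[k][:,1]*s).min())
k=(np.hypot(*(w[:,:2]-[.5203,.1971]).T)<.03)&(abs(w[:,2]-.096)<.003);print('collar y extents tool',q[k][:,1].min(),q[k][:,1].max())
E
```

```text
1 2306 [0.0382 0.0546 0.0612 0.0634] inner 0.03772790767540687
-1 2328 [0.0385 0.0557 0.0745 0.075 ] inner 0.036011616802825865
collar y extents tool -0.02807902685716373 0.029118672685711278
```

The tips are at z≈0.085 and will swing to about 0.081 on closing, above the flange (0.076) and well onto the collar. Gripping.

```bash
python3 -m handwheel '[[[0,0,0,0,0,0,0.068],[0,0,0,0,0,0,0.062],[0,0,0,0,0,0,0.05],[0,0,0,0,0,0,0.05],[0,0,0,0,0,0,0.05],[0,0,0,0,0,0,0.05]]]' 40
python3 chk.py w16
```

```text
clock: 16.32
tcp_pos: [0.5191, 0.1965, 0.1492]
orientation: [-0.314, 3.124, 0.001]
contact_force: [-1.6, -1.0, 8.4]
grip_width: 0.0544
[0.51911523 0.19653908 0.14920932] [-1.61786654 -1.03214205  8.43685854] 0.054429141082458526
knob 1494 63 [0.5214 0.196 ] 0.0003 z 0.1242 plane [0.0817 0.0139 0.1241]
collar 7188 55 [0.5204 0.1971] 0.0011 z 0.0963 plane [0.0123 0.0007 0.0963]
flange 3034 30 [0.5194 0.1948] 0.0011 z 0.0762 plane [0.028  0.0096 0.0765]
rim 1474 31 [0.5218 0.1952] 0.0009 z 0.0727 plane [0.0093 0.015  0.0732]
```

View pics/w16.png

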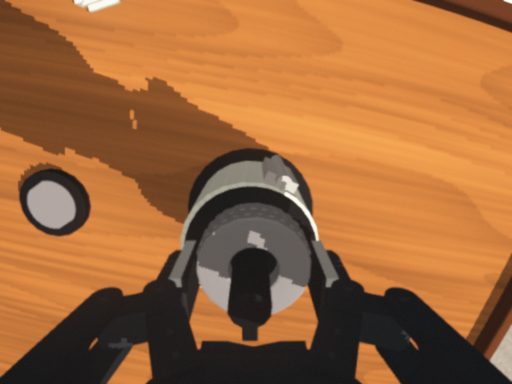

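Gripped (54.4 mm, with the same under-reading as on the knob). Lifting straight, slowly at first.

```bash
python3 -m handwheel '[[[0,0,0.003,0,0,0,0.05],[0,0,0.004,0,0,0,0.05],[0,0,0.005,0,0,0,0.05],[0,0,0,0,0,0,0.05]]]'
python3 chk.py w17
```

```text
clock: 16.7
tcp_pos: [0.5192, 0.1965, 0.161]
orientation: [-0.314, 3.124, 0.001]
contact_force: [0.7, -0.4, -0.5]
grip_width: 0.0542
[0.51920361 0.19647975 0.16102742] [ 0.6826329  -0.41882699 -0.53952394] 0.05415693578613922
knob 1263 63 [0.5216 0.196 ] 0.0003 z 0.1242 plane [0.0758 0.0061 0.1241]
collar 588 29 [0.5207 0.1969] 0.0017 z 0.0964 plane [0.0848 0.0145 0.0981]
flange 3398 32 [0.5194 0.1949] 0.0011 z 0.0762 plane [0.0251 0.006  0.0765]
rim 1402 33 [0.5218 0.1952] 0.0008 z 0.0728 plane [0.019  0.0168 0.0736]
```

View pics/w17.png

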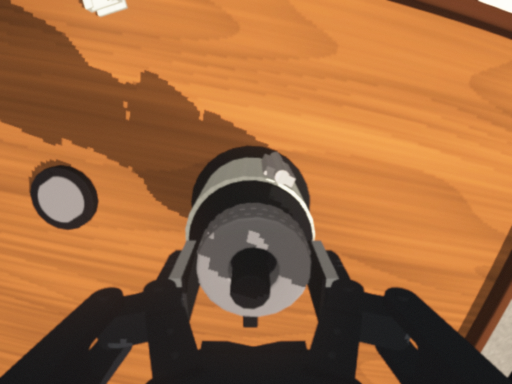

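The collar rises while the knob (z 0.1242) and flange stay put. I'll continue to +10 cm.

```bash
python3 -m handwheel '[[[0,0,0.008,0,0,0,0.05],[0,0,0.013,0,0,0,0.05],[0,0,0.016,0,0,0,0.05],[0,0,0.016,0,0,0,0.05],[0,0,0.016,0,0,0,0.05],[0,0,0.013,0,0,0,0.05],[0,0,0.007,0,0,0,0.05],[0,0,0,0,0,0,0.05],[0,0,0,0,0,0,0.05],[0,0,0,0,0,0,0.05]]]'
python3 chk.py w18
python3 - <<'E'
from h import *
o=r.get_obs(); print(o['orientation'])
d=np.load('pics/w18.npy'); ys,xs=np.nonzero((d>0)&(d<.3)); w=world('wrist',np.c_[xs,ys],d[ys,xs],o)
k=(np.hypot(*(w[:,:2]-[.5205,.197]).T)<.024)&(np.hypot(*(w[:,:2]-[.5205,.197]).T)>.014)&(w[:,2]>.185)&(w[:,2]<.205); q=w[k]
print('collar top',k.sum(),np.median(q[:,2]),np.linalg.lstsq(np.c_[q[:,:2]-[.5205,.197],np.ones(len(q))],q[:,2],rcond=None)[0])
im,d=r.grab_frame('side');cv2.imwrite('pics/s18.png',cv2.resize(im[70:190,170:310],None,fx=5,fy=5,interpolation=2)[:,:,::-1])
E
```

```text
clock: 17.58
tcp_pos: [0.5182, 0.1961, 0.2481]
orientation: [0.314, -3.124, 0.001]
contact_force: [-0.3, 0.1, 0.0]
grip_width: 0.0548
[0.51816449 0.19612348 0.24806128] [-0.27767853  0.11424315  0.02981684] 0.054836171407574644
knob 0
[ 3.13853876e-01 -3.12419623e+00  1.09804123e-03]
collar top 4508 0.19503615121348708 [-0.00248834 -0.00230825  0.1950261 ]Traceback (most recent call last):
  File "chk.py", line 16, in <module>
    s=least_squares(f,[0,0],loss='soft_l1',f_scale=.001);print(nm,k.sum(),len(E),(s.x+c0).round(4),np.abs(f(s.x)).mean().round(4),'z',np.median(w[k][:,2]).round(4),'plane',pl.round(4))
    return func(*args, **kwargs)
    vector_fun = VectorFunction(
        fun_wrapped,
    ...<6 lines>...
        workers=workers
    )
    self._update_fun()
    ~~~~~~~~~~~~~~~~^^
    self.f = self.fun_wrapped(xp_copy(self.x))
             ~~~~~~~~~~~~~~~~^^^^^^^^^^^^^^^^^
    return np.atleast_1d(self.fun(x))
                         ~~~~~~~~^^^
    return self.f(x, *self.args, **self.kwargs)
           ~~~~~~^^^^^^^^^^^^^^^^^^^^^^^^^^^^^^
  File "chk.py", line 15, in <lambda>
    E=np.array(E); f=lambda p:np.hypot(*(E-p).T)-R
                                         ~^~
ValueError: operands could not be broadcast together with shapes (0,) (2,)
```

View pics/s18.png

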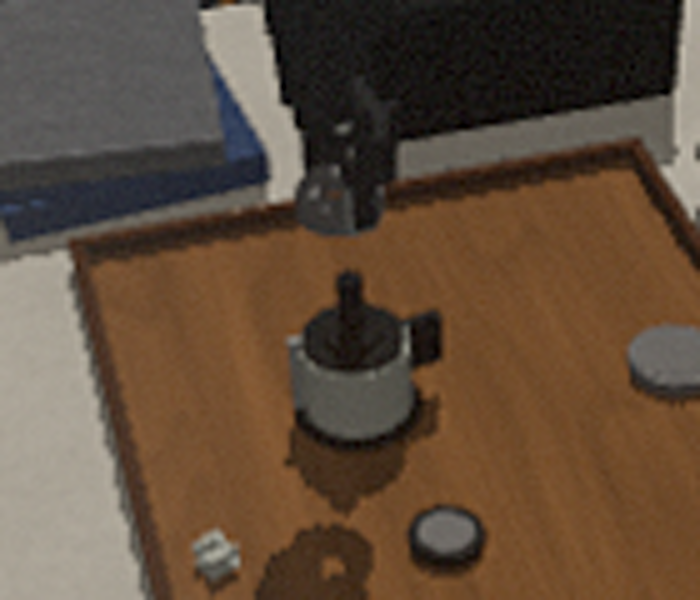

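View pics/w18.png

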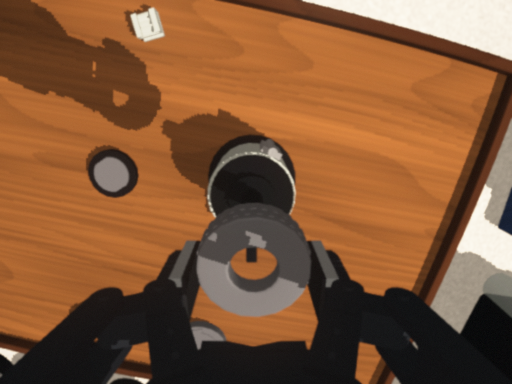

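The collar is up 98.7 mm and level to within 0.2°. The side view shows the inner lid seated with its knob upright and the case shut. The script error is only because the knob is hidden from the wrist camera. One depth check from the side, then I'll hand in.

```bash
python3 - <<'E'
from h import *
im,d=r.grab_frame('side'); ys,xs=np.mgrid[115:165,220:270]; w=world('side',np.c_[xs.ravel(),ys.ravel()],d[ys,xs].ravel())
rr=np.hypot(*(w[:,:2]-[.521,.195]).T)
k=(rr<.033)&(rr>.022)&(w[:,2]>.06)&(w[:,2]<.09);print('flange z',k.sum(),np.median(w[k][:,2]))
k=(rr<.012)&(w[:,2]>.1)&(w[:,2]<.14);print('knob',k.sum(),w[k].max(0))
im,d=r.grab_frame('wrist'); cv2.imwrite('pics/w19c.png',cv2.resize(im[120:230,190:320],None,fx=5,fy=5,interpolation=2)[:,:,::-1])
E
```

```text
flange z 87 0.07625319318761503
knob 44 [0.52648733 0.20345755 0.12855475]
```

View pics/w19c.png

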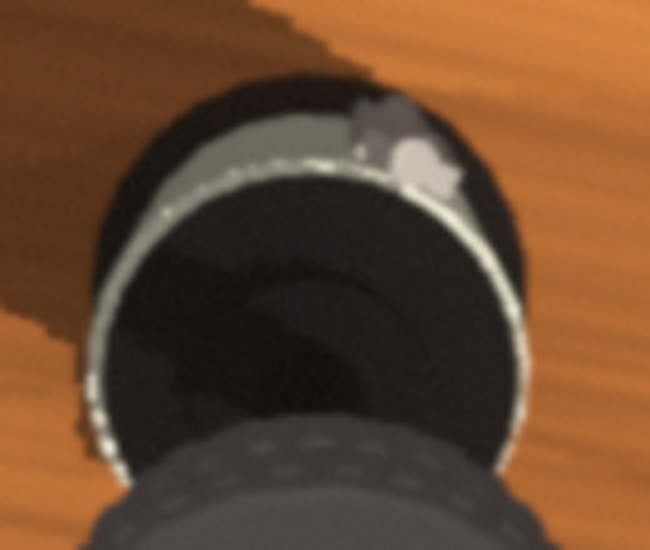

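The flange is concentric in the rim at z=0.0763, so the lid is seated.

```bash
python3 -c "
from bench import r
print(r.hand_in(), r.get_obs()['clock'])"
```

```text
the job is handed in; nothing more can be done
the job is handed in; nothing more can be done
```

The job is done and handed in at about 18 s of the 72 s allowed. The interface gave no verdict.

- **Case:** I straddled the tab with the jaws and swung the open half shut until it stalled at its stop at 4.5 N. The wrist view showed one continuous ring.
- **Lids:** I carried the nested pair by the knob and lowered it until it seated, with about 13 N of push at the end. The knob top read z = 0.1243 m (0.124 expected) and the flange top 0.0762 m (0.076 expected).
- **Outer lid:** I gripped it across its diameter and lifted it straight off alone. It is held 98.7 mm above where it sat, level to within about 0.2°.
- **Final checks:** The inner lid's flange still read 0.0763 m and sat concentric in the rim. The case was still shut.

Some readings disagreed or fell short:

- **Cameras:** The wrist and top cameras differed by about 4 mm in x. I used the wrist camera's relative offsets, and the fit went in cleanly.
- **Grip width:** The gripper read 2 to 3 mm under the true diameters.
- **Last wrist check:** It could not see the knob behind the lifted lid, so I confirmed the seating from the side camera. That view's noisy knob top read 0.1286 m (0.124 expected).
- **Other tray objects:** I did not re-measure them. Nothing came near them, and those that showed in the pictures looked unmoved.

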